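# Lock a webbing reel on its axle with an open spring clip

## Robot

A 6-joint arm with a two-finger parallel gripper is mounted at the origin on a cart in front of the work surface, level with it; the furniture and walls round the work are solid. World frame = base frame: x ahead of the robot, y to its left, z up, the work surface at z = 0. Lengths are in m, angles in degrees, forces in N, time in s.
With the tool pointing down it reaches from about 0.3 to 0.75 m from the base axis. Payload 8.5 kg.
Tool frame: the origin (TCP) lies on the centre line of the jaws, within the pads' length; the fingertips stand 22 mm ahead of it and the grasp point (between the pads) lies 3 mm ahead of it (env.tip_reach is the distance from the TCP to the fingertips, in m); y points along the fingers, z is the direction in which the jaws open and shut, and the axes are right-handed (so a half turn about y gives the same grasp; the last joint's range is limited). The gripper opens to 85 mm and grips with 20 to 120 N. Pads are 22 mm wide; open, the fingers measure 114 mm over their backs; the gripper's body (76 mm by 85 mm) begins 54 mm behind the grasp point. The pads swing forward as they close: fully open they stand 13 mm farther back than shut.
Start: joints at [51.205, 21.807, 74.336, -0, 83.858, -12.336], TCP at [0.245, 0.492, 0.253] pointing down, gripper open.
Joint ranges: [-178.18, 178.18], [-50.72, 133.34], [12.68, 142.11], [-81.47, 261.47], [9.98, 163.14], [-165.26, 165.26]. Speed limits (degrees/s): [136.94, 136.94, 180, 180, 180, 180].

## Interface

Orientations are given as a 3x3 rotation matrix whose columns are the frame's x, y, z axes.
In Python, from rig import env, get_image gives the robot as it stands. The module is installed in compiled form; this text tells all that it offers.
- The arm moves only by the tool carry_out, never from a script. Its argument "targets" is a list that holds one entry, the list of rows, each a list of 7 numbers: the closure, from 0 (fully open) to 1 (shut), then the shift along the world's x, y, z in mm, then the turn, a rotation vector about the world's x, y, z in degrees. In form: [[[claw, dx, dy, dz, ax, ay, az], ...]]. A call has 1 to 20 rows; each row is the pose to reach, as a shift and turn from the pose commanded when the call began; what a row does not reach only later rows make up. A row lasts 1/12 s, in which the tool goes at most 41.7 mm and 7.16 degrees, less where a joint would pass 70% of its speed; a pose out of reach is approached as far as the arm can. A call with a gripper value outside its range is refused whole. The fingers move at their own pace and stop on an object; "squeeze" is the grip in N (left out, the last holds). Time passes only in rows, so rows that repeat a pose let the fingers close. It gives the time, the measured TCP pose, the force and the opening at its end, in the units of the state.
- env.observe(): the state, without advancing time (a new reading comes with each control period).
- get_image(name): name is "side" or "top" or "wrist"; returns a dict with "img" (384x512x3 uint8, red, green, blue), "fx", "fy", "cx", "cy" (pixels), "k1" (the pictures are not rectified: a ray, as slopes to the right and down, at radius r is drawn at 1 + k1 r^2 times it, then the intrinsics apply), "rvec" (rotation vector, rad) and "tvec" (3), from world to camera coordinates, as OpenCV has them. Camera axes: x right, y down, z forward; pixel columns grow to the right and rows downward; lengths in m; the calibration is good to about 2 mm. A picture is of the moment at which its call begins. There is no depth.
- env.close_job(): hands the job in, once; it reports no verdict.
The state is a dict: "time_s": time; "q": joint angles; "qvel": joint speeds; "joint_efforts": joint torques, N m; "position": TCP position; "tool_rot": TCP orientation; "ft_force": force on the tool from outside, world axes, zero at the start; "wrist_torque": the same for the moment, N m; "grip_width": finger opening in m.
Only numpy, scipy, OpenCV 4.12 (cv2) and the standard library are available. Lean on these libraries where they do the work, as an engineer would, in place of code of your own. Each camera call takes 0.05 s, during which the arm holds its last target.

## Task

The webbing reel runs loose on its axle. Take the black open spring clip by its tab, press it down through its gap onto the axle in the free stretch beside the reel, then slide it along the axle and push the reel with it until you feel the reel stop against its spring washer and the clip holds it there under light pressure, without play. Do not force anything: stop pushing as soon as the reel is snug, let go of the clip there, and leave the other things on the table where they are.

Things in the scene. Friction and masses are not known exactly. Their poses are not given: they have to be found in the camera images.
- stand: Grey reel stand, fixed to the table: base 100 x 300 mm, 12 mm high, a post (36 mm wide, 12 mm thick, top at 103 mm) at each end, centres 280 mm apart, with a fixed round axle between them. Origin: on the table under the middle of the stand; y runs along the axle, z up. A fixed collar with a spring washer sits on the +y part of the axle, at a place that differs and is not reported; the -y part is free.
- axle_mid (a point): Middle of the steel axle (16 mm diameter), on its centre line, 85 mm above the stand's origin; axes as the stand's.
- reel: Grey webbing reel on the axle, 80 mm diameter, 34 mm wide, sliding with under 1 N. Origin: on the axle's centre line in the reel's free face; axes as the stand's, the reel extends from there 34 mm to +y. It starts 20 to 50 mm short of the spring washer on its +y side. The washer yields 1 mm per 2 N and is flat after 4.5 mm (9 N).
- clip: Black open spring clip: a C-shaped sleeve 40 mm long, about 30 mm wide, 67 mm high, 75 g, standing on its two lips with gap down and tab up. Origin: on its bore axis, 17.5 mm above the table as it stands; y along the bore, z up. Seated, the bore axis is the axle's centre line. Below the bore the gap is 11 mm wide and flares to about 19 mm at the bottom. Its two ends are alike.
- clip_tab (a point): Grip point in the clip's tab, 37 mm above the bore axis; axes as the clip's. The tab is 12 mm thick in x, 30 mm long in y, and stands 12 to 49 mm above the bore axis. The jaws are sprung: pressing it onto the axle takes about 10 to 15 N, then it snaps home; on the axle it grips lightly, slides along with 2 to 5 N and stays where it is left.
- buckle_1: Bystander: black side-release buckle, 62 x 43 x 11 mm; origin under its centre.
- tape_measure: Bystander: tape measure case, 69 x 68 x 31 mm; origin under its centre.
- needle_box: Bystander: small flat box, 39 x 56 x 24 mm; origin under its centre.
- thread_cone_3: Bystander: cone of thread, 56 mm diameter, 100 mm high; origin under its centre.
- buckle_3: Bystander: side-release buckle, 62 x 43 x 11 mm; origin under its centre.
Mind the look-alikes: they are no part of the job. What is meant by the clip is not blue, and is the smaller of those in its own colour.

How it is judged (in metres and radians):
On the way:
1. the clip has been pressed through its gap onto the axle (x of clip in the frame of stand between -0.003 and 0.003 m and z of clip in the frame of stand between 0.082 and 0.088 m and angle between the y axis of clip and the y axis of stand, either way round below 0.15 rad), for 0.2 s.
At the end, for the whole second after the job is handed in: The clip sits on the axle (bore centre within 3 mm of the axle's centre line sideways and in height, bore within 0.15 rad of the axle), at rest, and bears on the reel with more than 0.8 N, which only the compressed spring washer behind the reel can give (all of step 1 and contact force between clip and reel above 0.8 N and linear speed of clip below 0.01 m/s); the robot touches nothing.
It fails at once if the reel is pushed with more than 20 N (contact force between clip and reel above 20 N).
It fails at once if the clip is forced on the stand: more than 65 N in all, of which its own jaws make up to 48 N as it snaps on (contact force between clip and stand above 65 N).
It fails at once if a bystander is moved by more than 20 mm (distance of any of buckle_1, tape_measure, needle_box, thread_cone_3, buckle_3 from where it was at the start of the episode above 0.02 m).
It also fails if it takes over 61 s, if anything falls off the work surface, if the arm or the gripper's body presses on something with over 40 N, if the wrist force passes 120 N, or if a joint passes its speed limit or range.

## Working session

There is one attempt and no reset: what is moved stays moved. The work goes in short steps, Python scripts to look and compute and a tool call to move; the robot and the scene stay as the last step left them, time stands still between calls to the robot, and variables do not carry over. Pictures are saved under pics/ and viewed, and the job is handed in when it is done.

Besides the shell and the picture viewer there is one more tool, called after ">>>" by a JSON object that holds its "api" and its "payload", one argument or row to a line. carry_out: Moves the arm, as the interface text tells. Its arguments: {"type":"object","properties":{"targets":{"type":"array"},"squeeze":{"type":"number"}},"required":["targets"]}

```bash
mkdir -p pics; python3 - <<'E'
from rig import env,get_image
import cv2,numpy as np,pickle
d={}
for n in("side","top","wrist"):
    g=get_image(n); d[n]=g; cv2.imwrite(f"pics/{n}0.png",g["img"][...,::-1])
    print(n,{k:np.round(v,4) for k,v in g.items() if k!="img"})
pickle.dump(d,open("p0.pkl","wb"))
s=env.observe(); print({k:np.round(v,3) for k,v in s.items()}, env.tip_reach)
E
```

```text
side {'fx': np.float64(362.141), 'fy': np.float64(362.141), 'cx': np.float64(252.2286), 'cy': np.float64(189.6654), 'k1': np.float64(0.0335), 'rvec': array([ 2.2355, -0.6619,  0.3144]), 'tvec': array([-0.4401,  0.2311,  1.0535])}
top {'fx': np.float64(378.8655), 'fy': np.float64(378.8655), 'cx': np.float64(252.168), 'cy': np.float64(190.0001), 'k1': np.float64(0.039), 'rvec': array([ 2.2208, -2.1822,  0.053 ]), 'tvec': array([-0.0259,  0.4912,  1.2337])}
wrist {'fx': np.float64(302.2963), 'fy': np.float64(302.2963), 'cx': np.float64(255.0493), 'cy': np.float64(191.9596), 'k1': np.float64(-0.0102), 'rvec': array([-2.4465, -1.5159, -0.2283]), 'tvec': array([-0.5501, -0.0381,  0.3791])}
{'time_s': np.float64(0.15), 'q': array([ 51.207,  21.831,  74.372,   0.   ,  83.859, -12.336]), 'qvel': array([ 0.004, -0.095, -0.183, -0.067,  0.113,  0.063]), 'joint_efforts': array([ 3.0000e-03, -4.4863e+01, -2.3135e+01, -0.0000e+00,  4.0000e-03,
        0.0000e+00]), 'position': array([0.245, 0.492, 0.253]), 'tool_rot': array([[ 0.895, -0.001,  0.446],
       [-0.446, -0.001,  0.895],
       [-0.   , -1.   , -0.001]]), 'ft_force': array([0.157, 0.746, 0.065]), 'wrist_torque': array([-0.041, -0.003, -0.033]), 'grip_width': np.float64(0.085)} 0.022
```

View pics/side0.png

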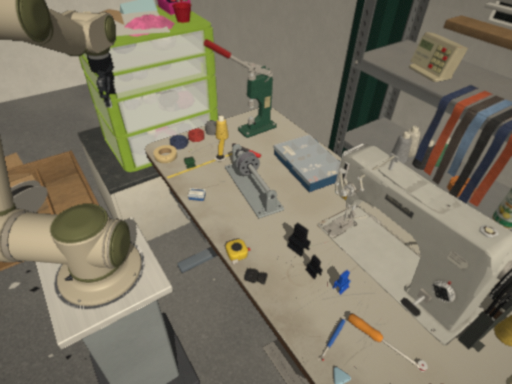

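View pics/top0.png

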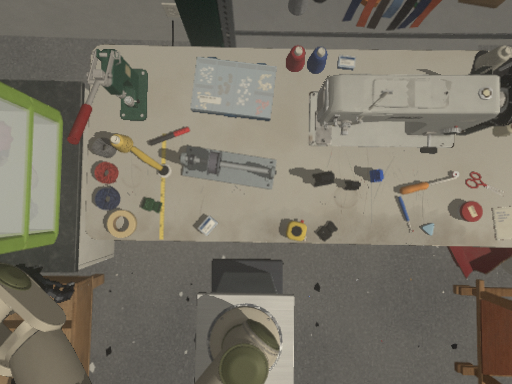

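View pics/wrist0.png

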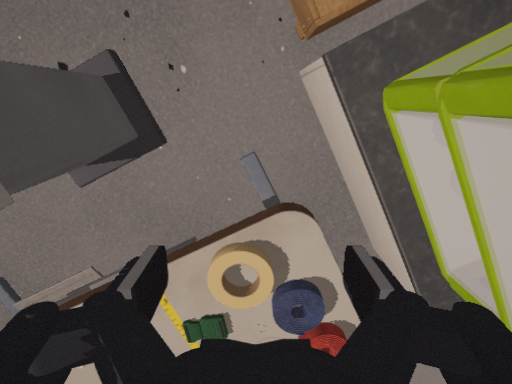

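The stand lies near (228,168) in the top view. There are two black clips, the larger at (322,178) and the smaller, which is the target, at (352,184). The blue one at (376,175) is a look-alike. I'll zoom in next.

```bash
cat > h.py <<'E'
import numpy as np,cv2,pickle
def ray(g,u,v):
    x=(u-g["cx"])/g["fx"];y=(v-g["cy"])/g["fy"]
    K=np.eye(3); p=np.array([[[x,y]]],float)
    q=cv2.undistortPoints(p,K,np.array([g["k1"],0,0,0.]))[0,0]
    R=cv2.Rodrigues(np.array(g["rvec"],float))[0]
    o=-R.T@np.array(g["tvec"]); d=R.T@np.array([q[0],q[1],1]); return o,d/np.linalg.norm(d)
def onz(g,u,v,z):
    o,d=ray(g,u,v); return o+d*(z-o[2])/d[2]
def proj(g,P):
    p,_=cv2.projectPoints(np.array(P,float).reshape(-1,3),np.array(g["rvec"],float),np.array(g["tvec"],float),np.array([[g["fx"],0,g["cx"]],[0,g["fy"],g["cy"]],[0,0,1]]),np.array([g["k1"],0,0,0.])); return p[:,0]
def tri(rs):
    A=0;b=0
    for o,d in rs:
        M=np.eye(3)-np.outer(d,d);A=A+M;b=b+M@o
    return np.linalg.solve(A,b)
def crop(g,x0,y0,x1,y1,s,fn):
    cv2.imwrite(fn,cv2.resize(g["img"][y0:y1,x0:x1,::-1],None,fx=s,fy=s,interpolation=cv2.INTER_CUBIC))
E
python3 - <<'E'
from h import *
d=pickle.load(open("p0.pkl","rb"))
crop(d["top"],170,130,290,200,6,"pics/t_st.png")
crop(d["top"],290,150,400,240,7,"pics/t_cl.png")
crop(d["side"],215,135,295,220,7,"pics/s_st.png")
crop(d["side"],220,215,360,300,5.6,"pics/s_cl.png")
E
```

```text
(no output)
```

View pics/t_st.png

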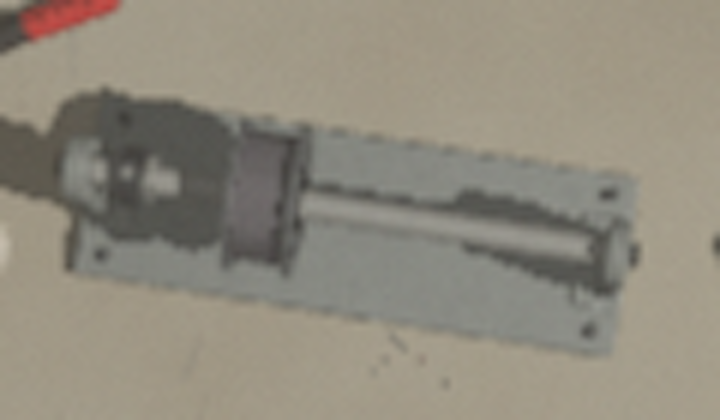

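View pics/t_cl.png

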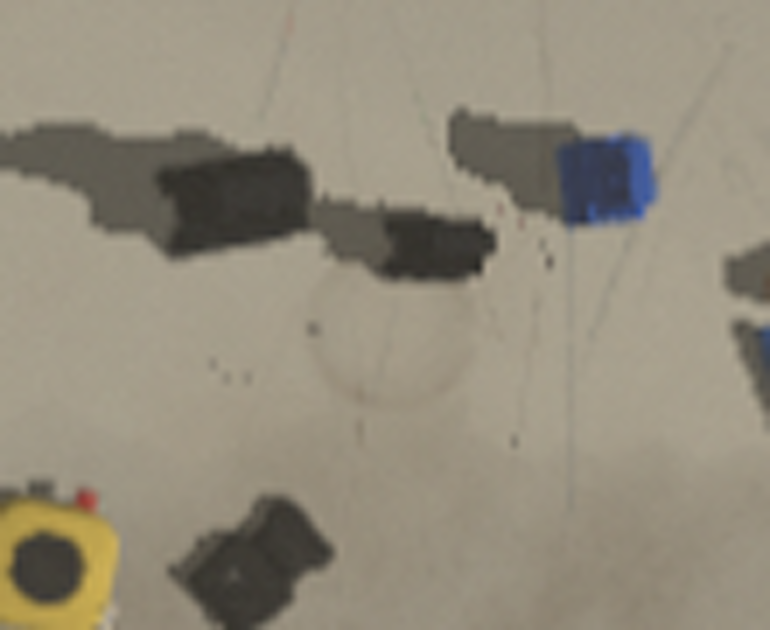

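View pics/s_st.png

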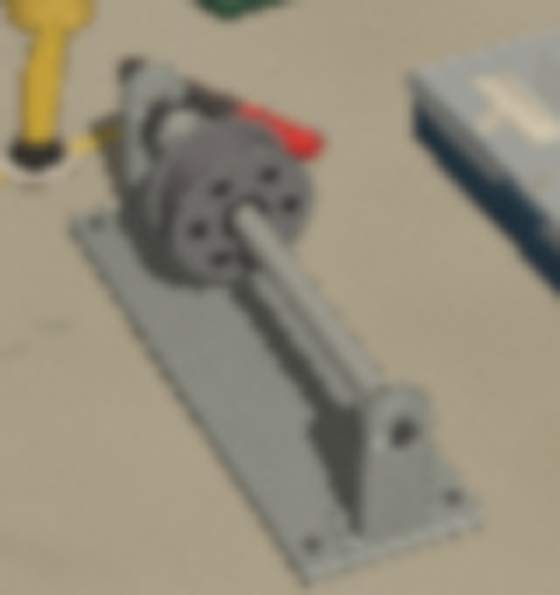

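View pics/s_cl.png

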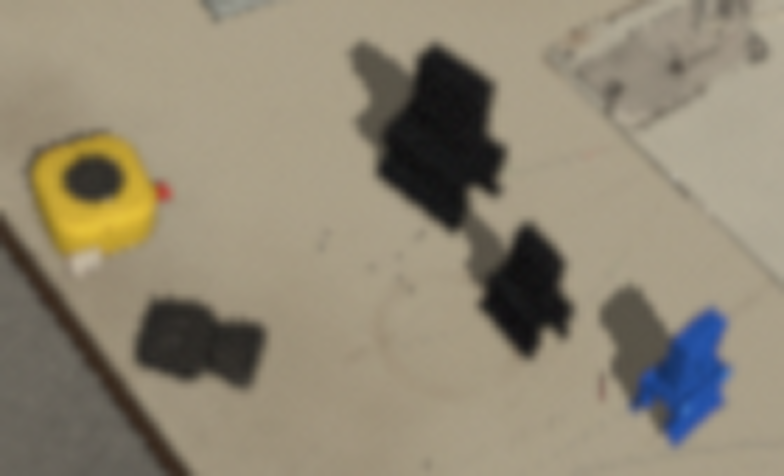

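```bash
python3 - <<'E'
from h import *
d=pickle.load(open("p0.pkl","rb"));g=d["top"]
c=lambda x,y:((x+.5)/6+169.5,(y+.5)/6+129.5)
for n,p,z in[("ax1",(310,203),.088),("ax2",(580,245),.088),("cornerR",(635,178),.012),("cornerBR",(605,355),.012),("cornerBL",(72,270),.012),("reel free edge top",(307,130),.12),("reel edge",(290,270),.11)]:
    print(n,np.round(onz(g,*c(*p),z),4))
img=g["img"].astype(int); m=(img.max(2)<60).astype(np.uint8)
m[:,:290]=0;m[:150]=0;m[240:]=0;m[:,400:]=0
n,l,st,ce=cv2.connectedComponentsWithStats(m)
for i in range(1,n):
    if st[i,4]>30:
        ys,xs=np.where(l==i);r=cv2.minAreaRect(np.c_[xs,ys].astype(np.float32));print(st[i],r,np.round(onz(g,*ce[i],.05),4))
g=d["side"];img=g["img"].astype(int); m=(img.max(2)<45).astype(np.uint8);m[:215]=0;m[300:]=0;m[:,:280]=0;m[:,340:]=0
n,l,st,ce=cv2.connectedComponentsWithStats(m)
for i in range(1,n):
    if st[i,4]>30: print(st[i],ce[i],np.round(onz(g,*ce[i],.03),4))
E
```

```text
ax1 [0.5687 0.0799 0.088 ]
ax2 [ 0.5495 -0.0594  0.088 ]
cornerR [ 0.5942 -0.092   0.012 ]
cornerBR [ 0.4967 -0.0771  0.012 ]
cornerBL [0.5381 0.2151 0.012 ]
reel free edge top [0.6017 0.0797 0.12  ]
reel edge [0.5321 0.0876 0.11  ]
[313 172  20  14 163] ((323.1159973144531, 178.38800048828125), (11.180341720581055, 19.051300048828125), 79.69515228271484) [ 0.5308 -0.2403  0.05  ]
[345 182  15   7  77] ((352.0, 185.0), (14.0, 6.0), 0.0) [ 0.5109 -0.3328  0.05  ]
[288 224  21  31 391] [298.32225064 239.44245524] [ 0.5369 -0.2408  0.03  ]
[307 256  14  21 180] [313.45555556 266.52222222] [ 0.5106 -0.3421  0.03  ]
```

```bash
python3 - <<'E'
from h import *
from rig import env
d=pickle.load(open("p0.pkl","rb"));g=d["wrist"];s=env.observe()
o,dd=ray(g,256,192);R=np.array(s["tool_rot"]);print(o,R.T@(o-s["position"]),R.T@dd)
E
```

```text
[0.17744908 0.52626855 0.37331699] [-0.07559125 -0.12042391  0.00028696] [0.29538478 0.95537008 0.00398054]
```

>>> {"api": "carry_out", "payload": {
  "targets": [
    [[0,266,-782,0,0,0,-63.5],[0,266,-782,0,0,0,-63.5],[0,266,-782,0,0,0,-63.5],[0,266,-782,0,0,0,-63.5],[0,266,-782,0,0,0,-63.5],[0,266,-782,0,0,0,-63.5],[0,266,-782,0,0,0,-63.5],[0,266,-782,0,0,0,-63.5],[0,266,-782,0,0,0,-63.5],[0,266,-782,0,0,0,-63.5],[0,266,-782,0,0,0,-63.5],[0,266,-782,0,0,0,-63.5],[0,266,-782,0,0,0,-63.5],[0,266,-782,0,0,0,-63.5],[0,266,-782,0,0,0,-63.5],[0,266,-782,0,0,0,-63.5],[0,266,-782,0,0,0,-63.5],[0,266,-782,0,0,0,-63.5],[0,266,-782,0,0,0,-63.5],[0,266,-782,0,0,0,-63.5]]
  ]
}}

```text
time_s: 1.82
position: [0.5113, -0.2924, 0.2528]
tool_rot: [[-0.0, -0.0, 1.0], [-1.0, 0.0, -0.0], [-0.0, -1.0, -0.0]]
ft_force: [1.0, 0.8, -0.2]
grip_width: 0.0856
```

```bash
cat > shot.py <<'E'
import sys,pickle,cv2
from rig import env,get_image
n,tag=sys.argv[1:3]
g=get_image(n);pickle.dump((g,env.observe()),open(f"{tag}.pkl","wb"))
cv2.imwrite(f"pics/{tag}.png",g["img"][...,::-1])
E
python3 shot.py wrist w1
```

```text
(no output)
```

View pics/w1.png

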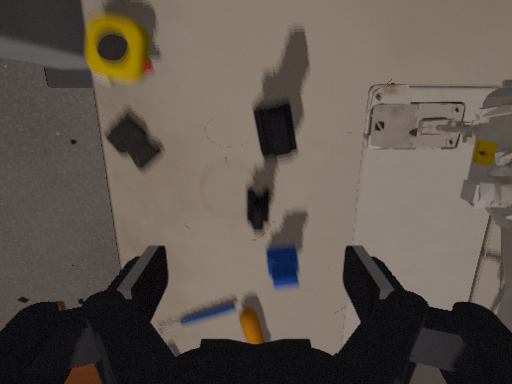

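The small clip is at (258,207), with the big one above it at (275,130) and the blue one below at (283,268). The picture is slightly blurred, so I'll reshoot it settled and enlarge it.

```bash
python3 shot.py wrist w2; python3 - <<'E'
from h import *
g,s=pickle.load(open("w2.pkl","rb"));print(s["position"])
crop(g,220,170,300,250,8,"pics/w2c.png")
E
```

```text
[ 0.51149587 -0.29405545  0.25166881]
```

View pics/w2c.png

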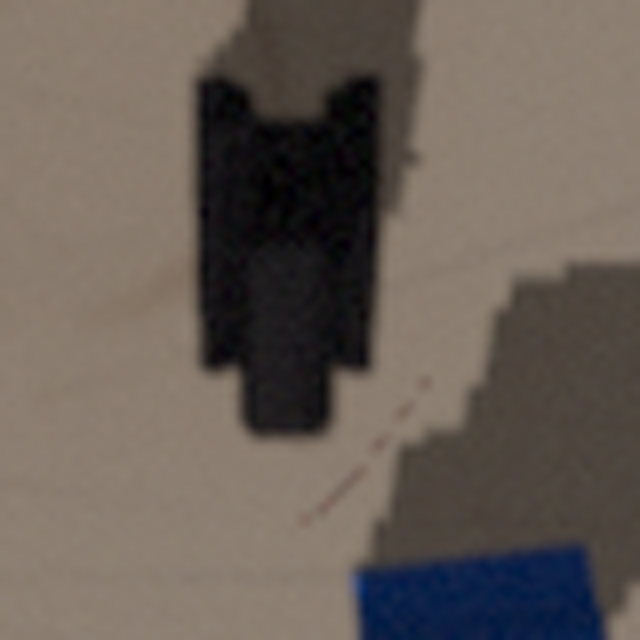

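```bash
python3 - <<'E'
from h import *
g,s=pickle.load(open("w2.pkl","rb"))
c=lambda x,y:((x+.5)/8+219.5,(y+.5)/8+169.5)
P={}
for n,p,z in[("tab+yL",(247,250),.0665),("tab+yR",(322,250),.0665),("tab-yL",(243,432),.0665),("tab-yR",(329,432),.0665),("bL+",(200,80),0),("bR+",(382,80),0)]:
    P[n]=onz(g,*c(*p),z);print(n,np.round(P[n],4))
# big/other sanity: side view + triangulate tab
a=(P["tab+yL"]+P["tab+yR"])/2;b=(P["tab-yL"]+P["tab-yR"])/2
print(a,b,(a+b)/2,np.linalg.norm(a-b),np.degrees(np.arctan2(-(a-b)[0],(a-b)[1])))
E
```

```text
tab+yL [ 0.5072 -0.3259  0.0665]
tab+yR [ 0.5173 -0.3259  0.0665]
tab-yL [ 0.5065 -0.3522  0.0665]
tab-yR [ 0.5183 -0.3523  0.0665]
bL+ [ 0.4988 -0.3201  0.    ]
bR+ [ 0.5278 -0.3202  0.    ]
[ 0.51225471 -0.32592925  0.0665    ] [ 0.51238101 -0.35223929  0.0665    ] [ 0.51231786 -0.33908427  0.0665    ] 0.026310347046093186 0.2750453211380303
```

```bash
python3 - <<'E'
from rig import env,get_image
for i in range(3):
    s=env.observe();print(s["time_s"],s["position"],s["qvel"].round(2),s["ft_force"]); get_image("wrist")
E
```

```text
1.9167 [ 0.51149587 -0.29405545  0.25166881] [ 3.15 -3.59  5.69  1.03 -0.01  1.75] [-0.77526215  0.54780587 -0.13183861]
1.9667 [ 0.51103215 -0.2915575   0.2520003 ] [ 2.48 -2.82  3.09  0.36  0.01  0.47] [-0.71845226 -0.36507161 -0.47212222]
2.0167 [ 0.51084637 -0.29001275  0.25249033] [ 1.57 -1.91  1.55  0.04 -0.04  0.16] [0.37859523 0.130781   0.3450267 ]
```

```bash
python3 shot.py wrist w3; python3 - <<'E'
from h import *
g,s=pickle.load(open("w3.pkl","rb"));print(s["position"])
crop(g,220,170,300,250,8,"pics/w3c.png")
E
```

```text
[ 0.51083832 -0.28865943  0.25332985]
```

View pics/w3c.png

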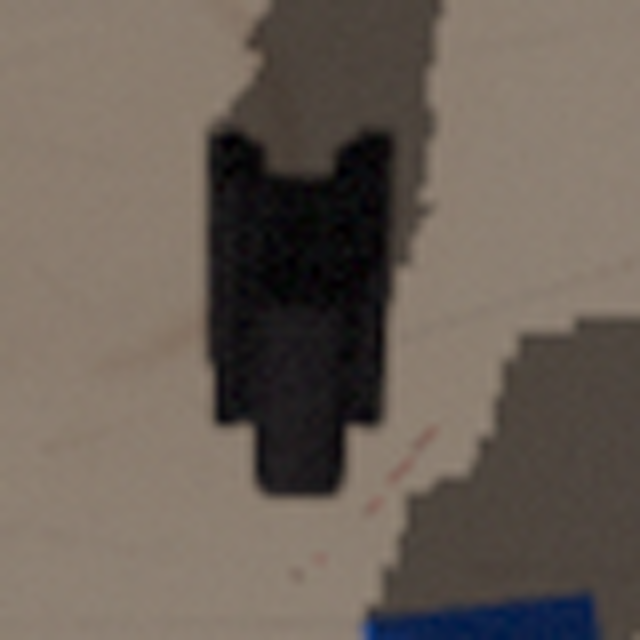

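```bash
python3 - <<'E'
from h import *
g,s=pickle.load(open("w3.pkl","rb"))
c=lambda x,y:((x+.5)/8+219.5,(y+.5)/8+169.5)
for n,p,z in[("tab+yL",(260,305),.0665),("tab+yR",(338,305),.0665),("tab-yL",(257,492),.0665),("tab-yR",(344,492),.0665),("bL+",(210,133),0),("bR+",(393,133),0),("shoulder-L",(217,422),.03),("shoulder-R",(381,422),.03)]:
    print(n,np.round(onz(g,*c(*p),z),4))
print(env.observe()) if 0 else None
E
```

```text
tab+yL [ 0.5076 -0.3256  0.0665]
tab+yR [ 0.5181 -0.3256  0.0665]
tab-yL [ 0.5071 -0.3531  0.0665]
tab-yR [ 0.5191 -0.3531  0.0665]
bL+ [ 0.4989 -0.3205  0.    ]
bR+ [ 0.5283 -0.3205  0.    ]
shoulder-L [ 0.5005 -0.358   0.03  ]
shoulder-R [ 0.5257 -0.358   0.03  ]
```

>>> {"api": "carry_out", "payload": {
  "squeeze": 60,
  "targets": [
    [[0,2,-49,-30,0,0,0],[0,2,-49,-65,0,0,0],[0,2,-49,-100,0,0,0],[0,2,-49,-130,0,0,0],[0,2,-49,-155,0,0,0],[0,2,-49,-175,0,0,0],[0,2,-49,-188,0,0,0],[0,2,-49,-193,0,0,0],[0,2,-49,-193,0,0,0],[0,2,-49,-193,0,0,0],[0,2,-49,-193,0,0,0]]
  ]
}}

```text
time_s: 3.03
position: [0.5136, -0.3387, 0.0618]
tool_rot: [[0.001, 0.002, 1.0], [-1.0, -0.002, 0.001], [0.002, -1.0, 0.002]]
ft_force: [-0.1, -1.1, 0.6]
grip_width: 0.085
```

```bash
python3 shot.py wrist w4; python3 shot.py side s4; python3 - <<'E'
from h import *
g,s=pickle.load(open("s4.pkl","rb"));print(s["position"],s["ft_force"])
crop(g,220,190,360,300,5.6,"pics/s4c.png")
E
```

```text
[ 0.51340459 -0.33876053  0.06149953] [-0.07936347  0.03155406  0.81838431]
```

View pics/w4.png

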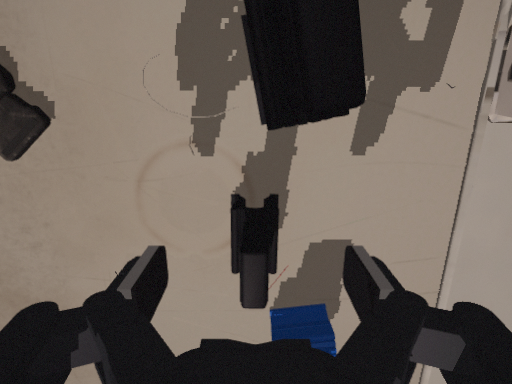

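View pics/s4c.png

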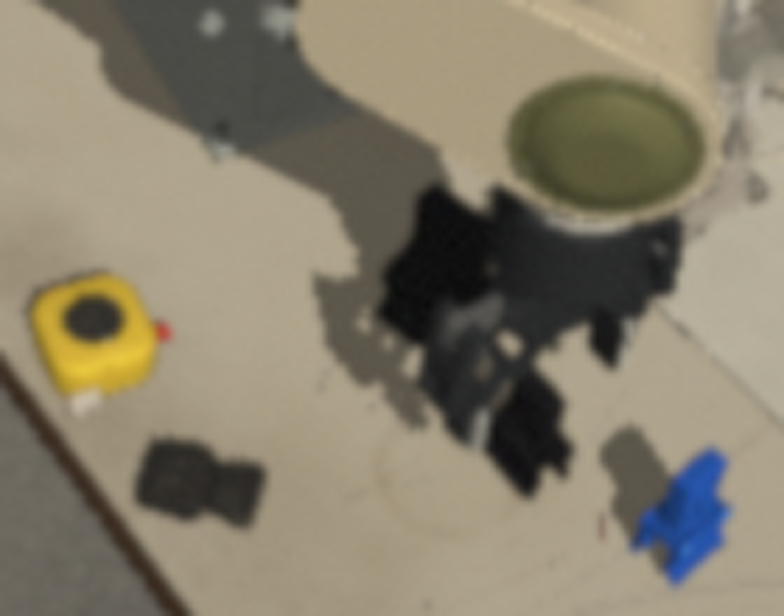

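```bash
python3 - <<'E'
from h import *
g,s=pickle.load(open("w4.pkl","rb"))
for u,v in((241,307),(268,307)):print(onz(g,u,v,.0665).round(4))
for u,v in((232,196),(278,196)):print(onz(g,u,v,0.).round(4))
print(proj(g,s["position"]))
E
```

```text
[ 0.5072 -0.3533  0.0665]
[ 0.5195 -0.3533  0.0665]
[ 0.4991 -0.3219  0.    ]
[ 0.5282 -0.3218  0.    ]
[[254.79286578 273.16712011]]
```

The fingers straddle the tab: its centre is at (.5134, -.3385) and the TCP at (.5134, -.3388). I'll close on it.

>>> {"api": "carry_out", "payload": {
  "squeeze": 60,
  "targets": [
    [[1,0,0,0,0,0,0],[1,0,0,0,0,0,0],[1,0,0,0,0,0,0],[1,0,0,0,0,0,0],[1,0,0,0,0,0,0],[1,0,0,0,0,0,0],[1,0,0,0,0,0,0],[1,0,0,0,0,0,0],[1,0,0,0,0,0,0],[1,0,0,0,0,0,0],[1,0,0,0,0,0,0],[1,0,0,0,0,0,0]]
  ]
}}

```text
time_s: 4.13
position: [0.5131, -0.3387, 0.0604]
tool_rot: [[0.001, 0.0, 1.0], [-1.0, -0.0, 0.001], [0.0, -1.0, 0.0]]
ft_force: [0.8, 0.0, 1.7]
grip_width: 0.0113
```

>>> {"api": "carry_out", "payload": {
  "targets": [
    [[1,0,0,10,0,0,0],[1,0,0,35,0,0,0],[1,0,0,70,0,0,0],[1,0,0,105,0,0,0],[1,0,0,140,0,0,0],[1,0,10,170,0,0,0],[1,4,40,190,0,0,-1],[1,8,75,200,0,0,-2],[1,14,110,200,0,0,-3],[1,18,145,200,0,0,-4],[1,22,180,200,0,0,-5],[1,28,215,200,0,0,-6],[1,34,250,200,0,0,-7],[1,38,285,200,0,0,-8],[1,43,315,200,0,0,-8],[1,45,335,200,0,0,-8],[1,46,346,200,0,0,-8],[1,46,346,200,0,0,-8],[1,46,346,200,0,0,-8],[1,46,346,200,0,0,-8]]
  ]
}}

```text
time_s: 5.8
position: [0.559, 0.0062, 0.2604]
tool_rot: [[-0.14, -0.0, 0.99], [-0.99, -0.0, -0.14], [0.0, -1.0, -0.0]]
ft_force: [0.5, 0.2, -1.5]
grip_width: 0.0109
```

```bash
python3 -c "
from rig import get_image
for i in range(4): get_image('top')"
python3 shot.py wrist w5; python3 shot.py side s5;python3 shot.py top t5; python3 - <<'E'
from h import *
g,s=pickle.load(open("w5.pkl","rb"));print(s["position"],s["ft_force"],s["tool_rot"])
g,s=pickle.load(open("s5.pkl","rb"))
crop(g,200,80,320,220,4.2,"pics/s5c.png")
E
```

```text
[0.55903931 0.00657899 0.26030038] [-0.08375387  0.52902399 -1.16169494] [[-1.39603136e-01 -1.07476910e-04  9.90207530e-01]
 [-9.90207533e-01 -6.29177356e-05 -1.39603143e-01]
 [ 7.73057301e-05 -9.99999992e-01 -9.76409328e-05]]
```

View pics/w5.png

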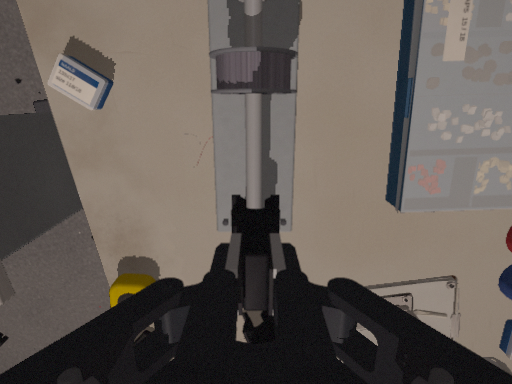

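View pics/s5c.png

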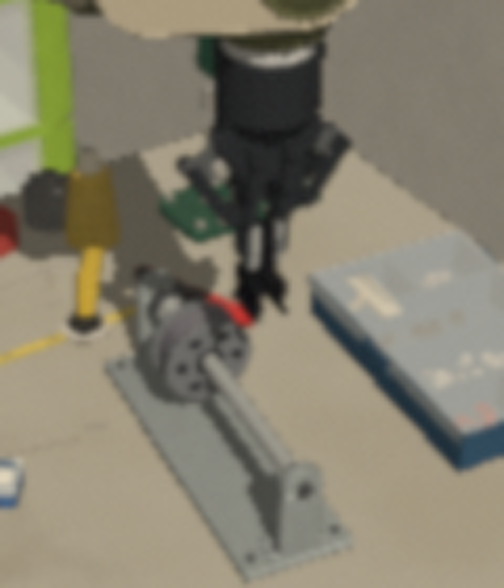

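In the wrist view the axle runs from (254,10) to (255,205), with the reel at rows 50–92. The clip is held upright with its far end at (256,200). I'll measure the axle line, the reel face and the clip.

```bash
python3 - <<'E'
from h import *
g,s=pickle.load(open("w5.pkl","rb"))
img=g["img"].astype(int)
for r in (100,150,190): print(r,img[r,236:274].sum(1)//3)
print(img[84:100,232].sum(1)//3, img[84:100,280].sum(1)//3,img[84:100,225].sum(1)//3)
crop(g,205,40,305,110,7,"pics/w5a.png")
crop(g,205,180,305,320,4,"pics/w5b.png")
print(proj(g,s["position"]))
E
```

```text
100 [123 122 123 123 120 121 122 121 112  99 104 116 120 125 128 129 129 130
 130 125 122 118 113 105  91  77  68  67  67  69  68  67  68  67  82 111
 120 120]
150 [122 122 123 124 125 124 122 123 121 113 102 110 119 124 127 128 130 130
 127 124 121 119 112 102  91  77  66  68  69  68  67  68  67  85 111 122
 123 121]
190 [123 124 124 124 123 123 126 124 124 106  86 106 118 123 128 129 131 133
 130 127 122 118 113 102  93  75  65  67  66  65  66  67  67  67  67  67
  70  68]
[ 54  52  51  51  59  75  93  98  93  88 112 123 123 121 123 121] [ 53  57  54  53  54  51  52  51  60  83 105 119 118 119 118 117] [ 49  47  51  47  56  72  88  94  88  84 108 122 120 120 120 121]
[[255.01804717 272.64950985]]
```

View pics/w5a.png

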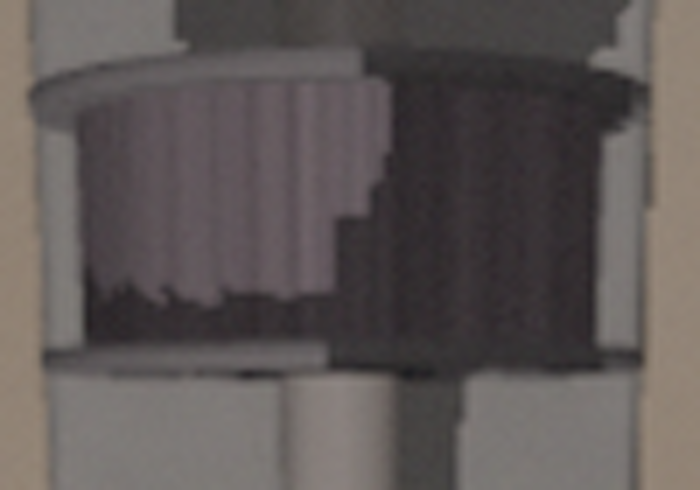

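View pics/w5b.png

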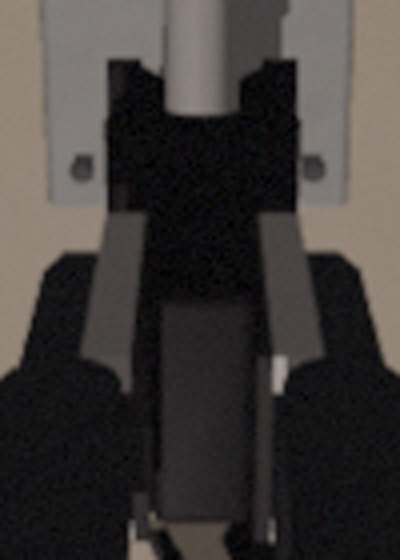

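```bash
python3 - <<'E'
from h import *
g,s=pickle.load(open("w5.pkl","rb"));p=s["position"]
Ls=[onz(g,244.4,r,.085) for r in(100,190)];Rs=[onz(g,260.8,r,.085) for r in(100,190)]
A=[(a+b)/2 for a,b in zip(Ls,Rs)];print("axle",np.round(A,4),[np.linalg.norm(a-b) for a,b in zip(Ls,Rs)])
d=A[0]-A[1];d/=np.linalg.norm(d);print("yaw",np.degrees(np.arctan2(-d[0],d[1])))
n=np.array([d[1],-d[0],0]) # stand x
print("axle minus TCP along stand x mm",n@(A[1]-p)*1e3)
c=lambda x,y:((x+.5)/4+204.5,(y+.5)/4+179.5)
for pt,z in(((108,60),.2),((297,60),.2),((162,520),.2665),((248,520),.2665)):
    P=onz(g,*c(*pt),z);print(P.round(4),"x off",n@(P-p)*1e3,"y off",d@(P-p)*1e3)
# reel face: flange end, leftmost/rightmost at axle height; take row ~ 40+352/7 for sides
c7=lambda x,y:((x+.5)/7+204.5,(y+.5)/7+39.5)
for pt,z in(((45,358),.085),((640,358),.085),((335,375),.092),((330,374),.125)):
    P=onz(g,*c7(*pt),z);print("reel",P.round(4),"y off",d@(P-p)*1e3)
# base -y edge at z=.012
for pt in((48,205),(347,203)):
    P=onz(g,*c(*pt),.012);print("base",P.round(4),n@(P-p)*1e3,d@(P-p)*1e3)
t=pickle.load(open("p0.pkl","rb"))
E
```

```text
axle [[ 0.5671  0.0807  0.085 ]
 [ 0.5547 -0.0065  0.085 ]] [np.float64(0.015367212909379748), np.float64(0.016761105751781125)]
yaw -8.155581754993525
axle minus TCP along stand x mm -2.4871326549094785
[0.547  0.0265 0.2   ] x off -14.742160211361513 y off 18.03358289513392
[0.5764 0.0224 0.2   ] x off 14.916041930866461 y off 18.105300632719807
[ 0.5525 -0.0078  0.2665] x off -4.420088792700058 y off -15.155127691347877
[ 0.5621 -0.0091  0.2665] x off 5.26619587671404 y off -15.131164293827595
reel [0.53   0.0943 0.085 ] y off 82.71456628823283
reel [0.6083 0.0833 0.085 ] y off 82.89829871398246
reel [0.5679 0.0866 0.092 ] y off 80.51701496900141
reel [0.5675 0.0862 0.125 ] y off 80.06246052725515
base [ 0.4955 -0.0777  0.012 ] -50.91616090511293 -92.45682920267413
base [ 0.594  -0.0909  0.012 ] 48.47387491272808 -91.48860996380364
```

>>> {"api": "carry_out", "payload": {
  "targets": [
    [[1,-2,0,-15,0,0,0],[1,-2,0,-40,0,0,0],[1,-2,0,-65,0,0,0],[1,-2,0,-83,0,0,0],[1,-2,0,-93,0,0,0],[1,-2,0,-97,0,0,0],[1,-2,0,-97,0,0,0],[1,-2,0,-97,0,0,0],[1,-2,0,-97,0,0,0]]
  ]
}}

```text
time_s: 6.9
position: [0.5576, 0.0073, 0.1645]
tool_rot: [[-0.138, 0.002, 0.99], [-0.99, -0.0, -0.138], [0.0, -1.0, 0.002]]
ft_force: [0.2, -0.2, -0.9]
grip_width: 0.0108
```

```bash
python3 -c "
from rig import get_image
for i in range(4): get_image('top')"
python3 shot.py wrist w6; python3 shot.py side s6; python3 - <<'E'
from h import *
g,s=pickle.load(open("w6.pkl","rb"));print(s["position"],s["ft_force"])
crop(g,195,60,315,220,3.7,"pics/w6c.png")
for r in (20,70,110,150,170): print(r,g["img"][r,232:280].astype(int).sum(1)//3)
g,s=pickle.load(open("s6.pkl","rb"))
crop(g,215,130,295,220,6.6,"pics/s6c.png")
E
```

```text
[0.55717173 0.00737788 0.16376518] [-0.10407016 -0.3739087  -1.1464199 ]
20 [47 52 49 54 49 46 47 53 50 49 47 52 48 48 48 46 48 48 50 47 45 48 44 50
 47 48 47 50 48 50 50 49 50 49 46 50 50 48 50 50 49 51 52 50 49 49 49 46]
70 [89 93 92 83 79 85 89 93 95 95 95 81 47 40 46 51 57 55 53 50 48 49 52 53
 52 50 49 51 56 57 51 47 48 55 53 52 46 42 42 44 46 47 46 49 48 44 45 48]
110 [120 120 120 119 119 119 118 119 120 120 114  91  62  64  67  68  70  68
  72  71  73  71  72  72  75  73  74  71  70  71  70  68  66  66  65  63
  66  69  68  68  66  66  62  65  66  65  95 118]
150 [122 122 121 121 120 122 120 122 121 122 121 103  67  62  67  70  70  71
  70  68  71  70  74  71  73  72  68  70  72  69  69  67  69  65  63  65
  66  64  65  66  64  65  65  65  65  94 117 118]
170 [125 125 123 124 125 125 123 124 126 123 123 106  70  64  64  67  69  68
  70  71  70  70  71  72  70  72  72  69  71  70  70  68  68  66  63  64
  67  66  69  65  65  66  64  68  98 120 121 122]
```

View pics/w6.png

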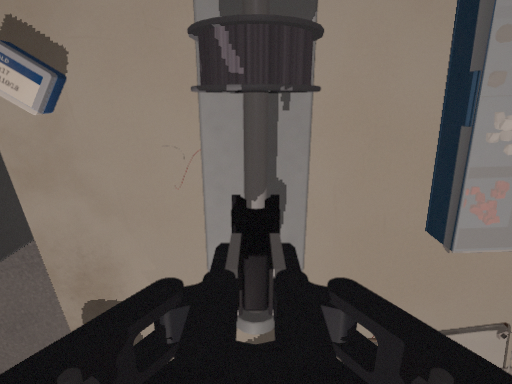

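View pics/w6c.png

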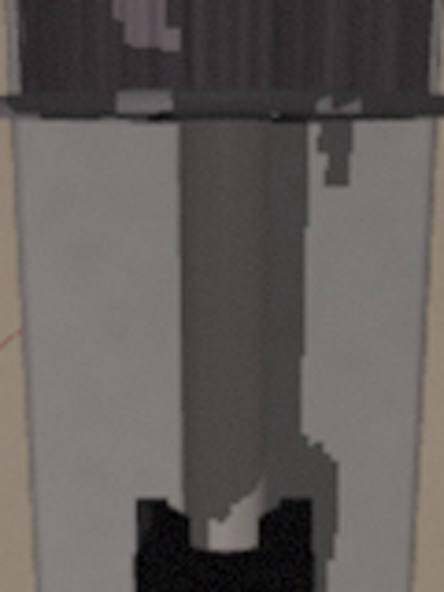

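View pics/s6c.png

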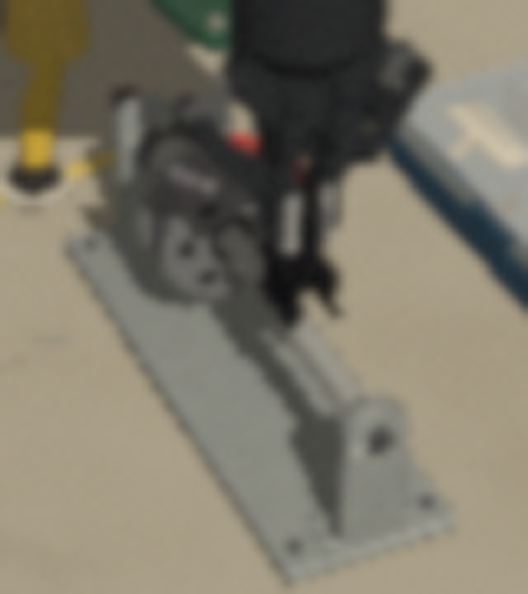

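```bash
python3 - <<'E'
from h import *
g,s=pickle.load(open("w6.pkl","rb"));p=s["position"];R=s["tool_rot"];n=R[:,2];d=-R[:,0]
c=lambda x,y:((x+.5)/3.7+194.5,(y+.5)/3.7+59.5)
for nm,a,b,z in(("axle490",(185,490),(267,490),.085),("axle300",(183,300),(267,300),.085),("axle150",(180,150),(267,150),.085),("lips",(137,500),(313,500),.1035)):
    A=onz(g,*c(*a),z);B=onz(g,*c(*b),z);M=(A+B)/2;print(nm,np.linalg.norm(A-B),"x",n@(M-p)*1e3,"y",d@(M-p)*1e3)
    for q in(A,B):print("   ",n@(q-p)*1e3)
import cv2
im=cv2.resize(g["img"][120:215,225:290,::-1],None,fx=8,fy=8,interpolation=cv2.INTER_CUBIC).astype(float)
im=np.clip((im-30)*2,0,255);cv2.imwrite("pics/w6d.png",im[:, :])
P=np.array([onz(g,*c(330,118),.085)]);print("reelface y",d@(P[0]-p)*1e3)
for x in(50,350):
    P=onz(g,*c(x,118),.085);print("reelface",d@(P-p)*1e3)
E
```

```text
axle490 0.015303131310780205 x 0.5411610627359272 y 14.19530563931104
    -7.110402107640489
    8.192724233112235
axle300 0.014899986223807208 x 0.3256370128018761 y 49.46797007197001
    -7.124353390520819
    7.775627416124574
axle150 0.014857101974128019 x 0.048701985389792896 y 74.9629214323423
    -7.379845941390903
    7.477249912170488
lips 0.029882839047085902 x 0.32396952191768463 y 18.130986471347224
    -14.617445164507211
    15.265384208342471
reelface y 80.17366496463406
reelface 80.16114763054867
reelface 80.17750171306336[ WARN:0@0.070] global loadsave.cpp:1063 imwrite_ Unsupported depth image for selected encoder is fallbacked to CV_8U.
```

View pics/w6d.png

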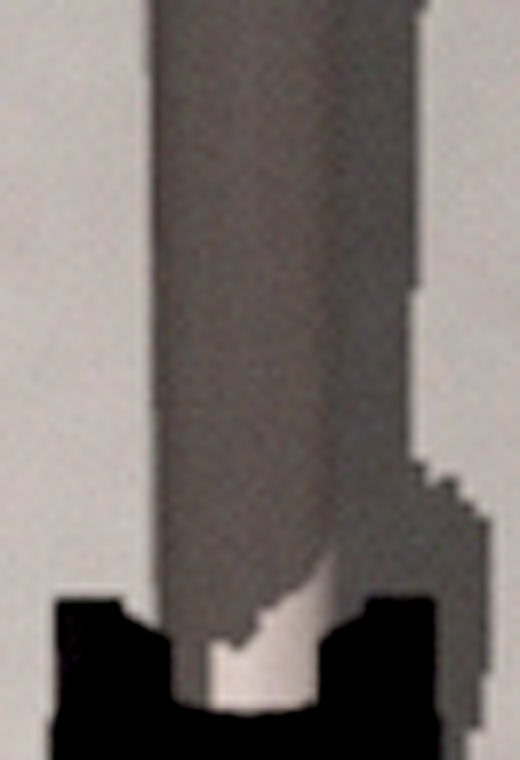

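>>> {"api": "carry_out", "payload": {
  "targets": [
    [[1,0,0,-4,0,0,0],[1,0,0,-8,0,0,0],[1,0,0,-11,0,0,0],[1,0,0,-13,0,0,0],[1,0,0,-15,0,0,0],[1,0,0,-15,0,0,0]]
  ]
}}

```text
time_s: 7.7
position: [0.5569, 0.0074, 0.1478]
tool_rot: [[-0.138, -0.001, 0.99], [-0.99, 0.0, -0.138], [-0.0, -1.0, -0.001]]
ft_force: [-0.2, -0.3, -1.8]
grip_width: 0.011
```

>>> {"api": "carry_out", "payload": {
  "targets": [
    [[1,0,0,-2,0,0,0],[1,0,0,-4,0,0,0],[1,0,0,-6,0,0,0],[1,0,0,-6,0,0,0]]
  ]
}}

```text
time_s: 8.03
position: [0.5572, 0.0073, 0.1421]
tool_rot: [[-0.138, 0.0, 0.99], [-0.99, -0.0, -0.138], [-0.0, -1.0, 0.0]]
ft_force: [0.4, -0.7, -0.8]
grip_width: 0.0108
```

>>> {"api": "carry_out", "payload": {
  "targets": [
    [[1,0,0,-2,0,0,0],[1,0,0,-4,0,0,0],[1,0,0,-5,0,0,0],[1,0,0,-5,0,0,0]]
  ]
}}

```text
time_s: 8.37
position: [0.5578, 0.0072, 0.1388]
tool_rot: [[-0.138, 0.003, 0.99], [-0.99, -0.001, -0.138], [0.0, -1.0, 0.003]]
ft_force: [-0.4, -0.1, 10.3]
grip_width: 0.011
```

>>> {"api": "carry_out", "payload": {
  "targets": [
    [[1,0,0,-1,0,0,0],[1,0,0,-2,0,0,0],[1,0,0,-3,0,0,0],[1,0,0,-4,0,0,0],[1,0,0,-4,0,0,0]]
  ]
}}

```text
time_s: 8.78
position: [0.5572, 0.0073, 0.1335]
tool_rot: [[-0.138, 0.001, 0.99], [-0.99, -0.0, -0.138], [0.0, -1.0, 0.001]]
ft_force: [1.4, 0.3, 1.0]
grip_width: 0.0111
```

>>> {"api": "carry_out", "payload": {
  "targets": [
    [[1,0,0,-1,0,0,0],[1,0,0,-2,0,0,0],[1,0,0,-3,0,0,0],[1,0,0,-4,0,0,0],[1,0,0,-4,0,0,0]]
  ]
}}

```text
time_s: 9.2
position: [0.5571, 0.0074, 0.1289]
tool_rot: [[-0.138, -0.0, 0.99], [-0.99, 0.0, -0.138], [-0.0, -1.0, -0.0]]
ft_force: [2.6, -0.4, -3.7]
grip_width: 0.011
```

```bash
python3 shot.py wrist w7; python3 shot.py side s7; python3 - <<'E'
from h import *
g,s=pickle.load(open("w7.pkl","rb"));print(s["position"],s["ft_force"],s["wrist_torque"])
im=cv2.resize(g["img"][60:345,190:320,::-1],None,fx=2,fy=2,interpolation=cv2.INTER_CUBIC).astype(float)
a=np.clip((im-15)*2,0,255).astype(np.uint8)
g,s=pickle.load(open("s7.pkl","rb"))
im=cv2.resize(g["img"][140:220,225:295,::-1],None,fx=7.1,fy=7.1,interpolation=cv2.INTER_CUBIC).astype(float)
b=np.clip((im-15)*1.6,0,255).astype(np.uint8)[:568]
a=np.vstack([a,np.zeros((max(0,568-a.shape[0]),a.shape[1],3),np.uint8)])[:568]
cv2.imwrite("pics/c7.png",np.hstack([a,b]))
E
```

```text
[0.55702904 0.00737145 0.12885882] [ 2.62609048 -0.66140364 -4.82962359] [-0.10541591 -0.53252051  0.04612718]
```

View pics/c7.png

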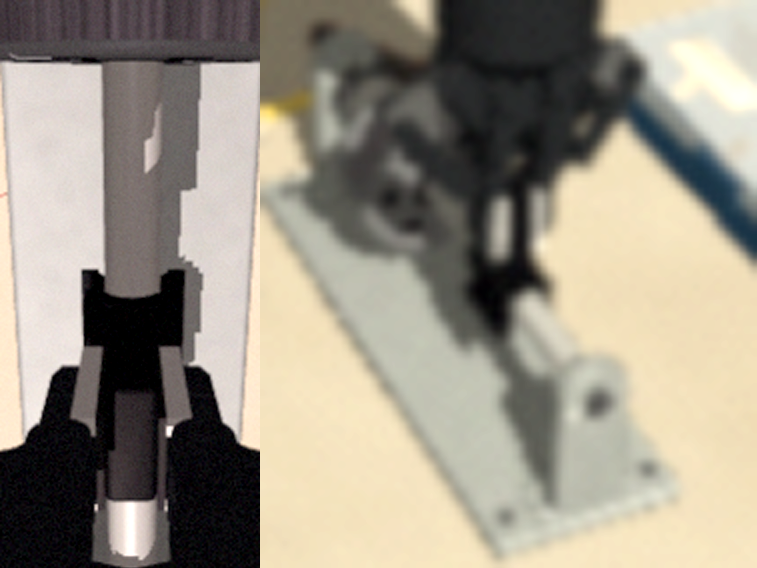

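>>> {"api": "carry_out", "payload": {
  "targets": [
    [[1,0,0,-1,0,0,0],[1,0,0,-1,0,0,0],[1,0,0,-1,0,0,0]]
  ]
}}

```text
time_s: 9.55
position: [0.557, 0.0073, 0.1282]
tool_rot: [[-0.139, -0.0, 0.99], [-0.99, 0.0, -0.139], [-0.0, -1.0, -0.0]]
ft_force: [3.0, -0.6, -3.1]
grip_width: 0.0113
```

>>> {"api": "carry_out", "payload": {
  "targets": [
    [[1,0.7,2,0,0,0,0],[1,1.1,5,0,0,0,0],[1,1.7,9,0,0,0,0],[1,2.3,13,0,0,0,0],[1,2.8,17,0,0,0,0],[1,3.4,21,0,0,0,0],[1,4.0,25,0,0,0,0],[1,4.5,29,0,0,0,0],[1,5.1,33,0,0,0,0],[1,5.6,37,0,0,0,0],[1,6.2,41,0,0,0,0],[1,6.8,45,0,0,0,0],[1,7.2,48,0,0,0,0]]
  ]
}}

```text
time_s: 10.63
position: [0.5642, 0.0559, 0.1283]
tool_rot: [[-0.138, -0.0, 0.99], [-0.99, 0.0, -0.138], [-0.0, -1.0, -0.0]]
ft_force: [-0.8, -3.9, -4.3]
grip_width: 0.0113
```

```bash
python3 shot.py wrist w8;python3 shot.py side s8; python3 - <<'E'
from h import *
g,s=pickle.load(open("w8.pkl","rb"));print(s["position"],s["ft_force"],s["wrist_torque"])
E
```

```text
[0.56423131 0.05625698 0.1282969 ] [-0.14643884 -0.83414462 -3.57560682] [-0.29017567 -0.00080396 -0.00229385]
```

View pics/w8.png

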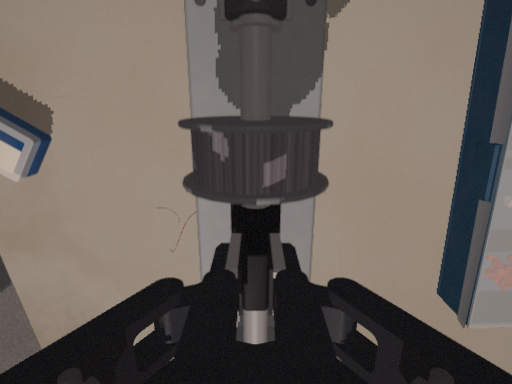

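```bash
python3 - <<'E'
from h import *
g,s=pickle.load(open("w8.pkl","rb"));p=s["position"];R=s["tool_rot"];d=-R[:,0]
for nm,u,v,z in(("reel far",331,124,.085),("reel far L",179,124,.085),("reel near R",327,182,.085),("reel near L",184,182,.085),("washer side",282,20,.085),("washer L",231,20,.085),("washer bot",256,27,.09)):
    P=onz(g,u,v,z);print(nm,P.round(4),"y rel",(d@(P-p)*1e3).round(1))
crop(g,215,0,300,60,8,"pics/w8c.png")
E
```

```text
reel far [0.6128 0.1128 0.085 ] y rel 62.6
reel far L [0.5329 0.1239 0.085 ] y rel 62.6
reel near R [0.6085 0.0812 0.085 ] y rel 30.8
reel near L [0.5289 0.0922 0.085 ] y rel 30.7
washer side [0.5926 0.1654 0.085 ] y rel 112.0
washer L [0.5681 0.1688 0.085 ] y rel 111.9
washer bot [0.5796 0.163  0.09  ] y rel 107.9
```

View pics/w8c.png

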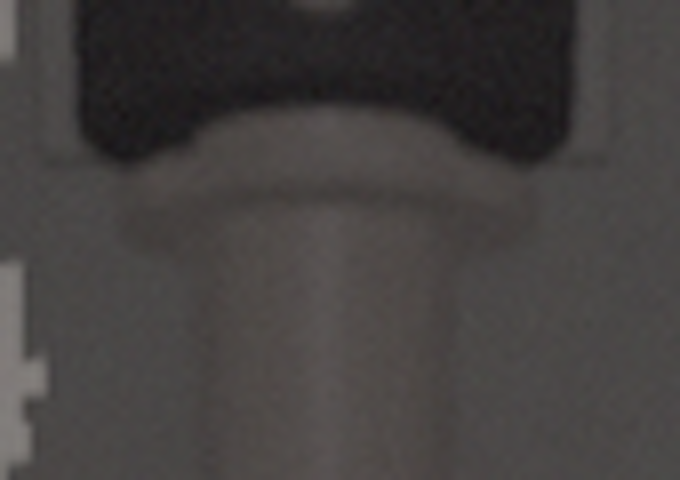

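>>> {"api": "carry_out", "payload": {
  "targets": [
    [[1,0.3,2,0,0,0,0],[1,0.7,5,0,0,0,0],[1,1.1,8,0,0,0,0],[1,1.5,11,0,0,0,0],[1,2.0,14,0,0,0,0],[1,2.5,18,0,0,0,0],[1,3.1,22,0,0,0,0],[1,3.6,26,0,0,0,0],[1,4.2,30,0,0,0,0],[1,4.8,34,0,0,0,0],[1,5.3,38,0,0,0,0],[1,5.8,41,0,0,0,0],[1,6.1,43,0,0,0,0]]
  ]
}}

```text
time_s: 11.82
position: [0.5703, 0.0988, 0.1283]
tool_rot: [[-0.138, -0.0, 0.99], [-0.99, 0.0, -0.138], [-0.0, -1.0, -0.0]]
ft_force: [-1.5, -4.2, -4.2]
grip_width: 0.0111
```

```bash
python3 shot.py wrist w9; python3 - <<'E'
from h import *
g,s=pickle.load(open("w9.pkl","rb"));print(s["position"],s["ft_force"],s["wrist_torque"])
E
```

```text
[0.5703451  0.0990686  0.12827769] [-1.42244678 -1.98925385 -4.81223304] [-0.37210117  0.14144503  0.02636075]
```

View pics/w9.png

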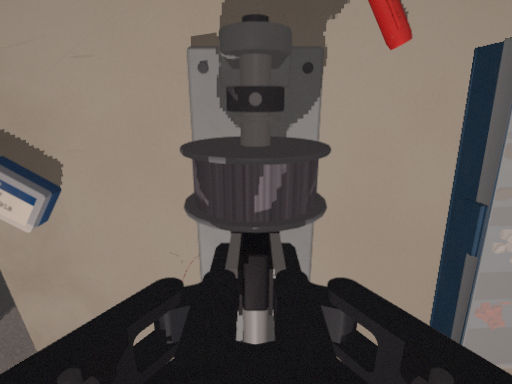

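>>> {"api": "carry_out", "payload": {
  "targets": [
    [[1,0.1,1,0,0,0,0],[1,0.3,2,0,0,0,0],[1,0.4,3,0,0,0,0],[1,0.6,4,0,0,0,0],[1,0.7,5,0,0,0,0]]
  ]
}}

```text
time_s: 12.28
position: [0.571, 0.1034, 0.1283]
tool_rot: [[-0.139, -0.0, 0.99], [-0.99, -0.0, -0.139], [0.0, -1.0, -0.0]]
ft_force: [-0.8, -4.2, -3.3]
grip_width: 0.0111
```

```bash
python3 shot.py wrist w10; python3 - <<'E'
from h import *
g,s=pickle.load(open("w10.pkl","rb"));p=s["position"];print(p,s["ft_force"],s["wrist_torque"])
crop(g,170,60,340,260,3,"pics/w10c.png")
E
```

```text
[0.57102482 0.1035414  0.12826691] [-1.91697483 -3.12059458 -3.80686934] [-0.70010994  0.24146766  0.07153507]
```

View pics/w10c.png

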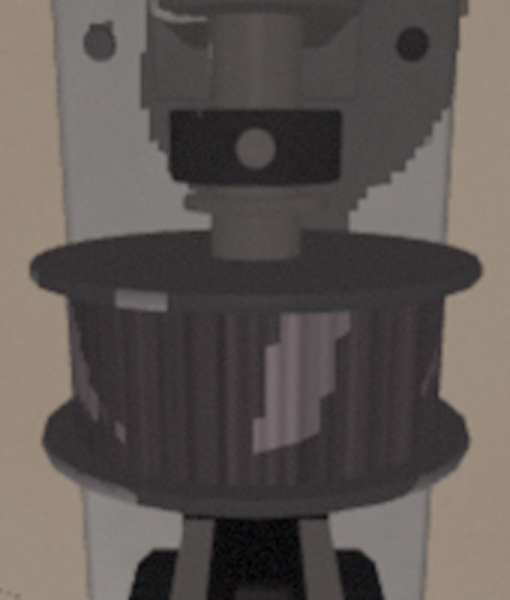

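```bash
python3 - <<'E'
from h import *
g,s=pickle.load(open("w10.pkl","rb"));p=s["position"];R=s["tool_rot"];d=-R[:,0]
for y,z in((258,.093),(214,.0925),(206,.085)):
    P=onz(g,255.5,60+y/3,z);print(d@(P-p)*1e3)
P=onz(g,170+31/3,60+270/3,.085);print("rim",d@(P-p)*1e3)
P=onz(g,170+186/3,60+203/3,.085);print("washer side",d@(P-p)*1e3)
E
```

```text
52.351249054504684
59.75393660533623
60.393935736228286
rim 48.982448596007934
washer side 60.91609669964833
```

>>> {"api": "carry_out", "payload": {
  "targets": [
    [[1,0.1,1,0,0,0,0],[1,0.3,2,0,0,0,0],[1,0.4,3,0,0,0,0],[1,0.5,3.5,0,0,0,0]]
  ]
}}

```text
time_s: 12.67
position: [0.5715, 0.107, 0.1283]
tool_rot: [[-0.138, -0.0, 0.99], [-0.99, 0.0, -0.138], [0.0, -1.0, -0.0]]
ft_force: [-1.4, -3.5, -2.7]
grip_width: 0.0109
```

>>> {"api": "carry_out", "payload": {
  "targets": [
    [[1,0.1,0.5,0,0,0,0],[1,0.1,1,0,0,0,0]]
  ]
}}

```text
time_s: 12.83
position: [0.5717, 0.1079, 0.1283]
tool_rot: [[-0.138, -0.0, 0.99], [-0.99, -0.0, -0.138], [0.0, -1.0, -0.0]]
ft_force: [-1.5, -3.1, -3.9]
grip_width: 0.0107
```

>>> {"api": "carry_out", "payload": {
  "targets": [
    [[1,0.1,0.5,0,0,0,0],[1,0.1,1,0,0,0,0]]
  ]
}}

```text
time_s: 13.0
position: [0.5718, 0.1089, 0.1283]
tool_rot: [[-0.139, 0.0, 0.99], [-0.99, 0.0, -0.139], [-0.0, -1.0, 0.0]]
ft_force: [-0.9, -4.3, -4.6]
grip_width: 0.011
```

>>> {"api": "carry_out", "payload": {
  "targets": [
    [[1,0.1,0.5,0,0,0,0],[1,0.1,1,0,0,0,0]]
  ]
}}

```text
time_s: 13.17
position: [0.5719, 0.1099, 0.1283]
tool_rot: [[-0.138, 0.0, 0.99], [-0.99, -0.0, -0.138], [0.0, -1.0, 0.0]]
ft_force: [-0.1, -3.5, -4.1]
grip_width: 0.0109
```

```bash
python3 shot.py wrist w11; python3 - <<'E'
from h import *
g,s=pickle.load(open("w11.pkl","rb"));p=s["position"];print(p,s["ft_force"],s["wrist_torque"])
crop(g,200,90,310,160,6,"pics/w11c.png")
E
```

```text
[0.57191653 0.10995966 0.12835619] [-0.35321789 -3.22318291 -4.43473973] [-0.68944131  0.15851515  0.02344449]
```

View pics/w11c.png

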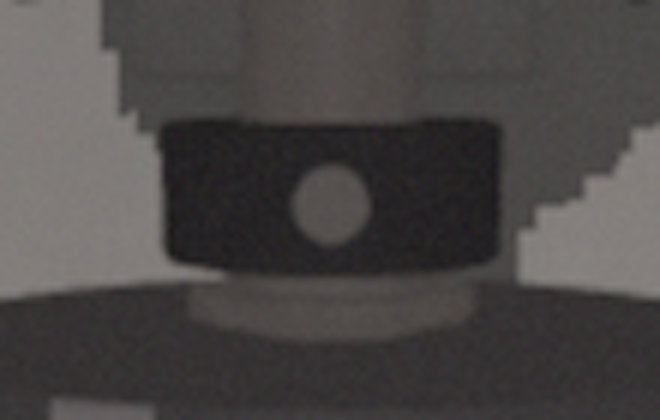

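>>> {"api": "carry_out", "payload": {
  "targets": [
    [[1,0.1,0.5,0,0,0,0],[1,0.1,1,0,0,0,0]]
  ]
}}

```text
time_s: 13.38
position: [0.572, 0.1109, 0.1284]
tool_rot: [[-0.138, 0.0, 0.99], [-0.99, -0.0, -0.138], [-0.0, -1.0, 0.0]]
ft_force: [-1.7, -3.9, -4.5]
grip_width: 0.0112
```

```bash
python3 -c "
from rig import env
s=env.observe();print(s['position'],s['ft_force'],s['wrist_torque'])"
```

```text
[0.57203273 0.11088286 0.12835376] [-1.70362182 -3.85963931 -4.51899149] [-0.68639159  0.1561197   0.03850101]
```

>>> {"api": "carry_out", "payload": {
  "targets": [
    [[1,0.1,0.5,0,0,0,0],[1,0.1,1,0,0,0,0]]
  ]
}}

```text
time_s: 13.55
position: [0.5721, 0.1118, 0.1284]
tool_rot: [[-0.138, 0.0, 0.99], [-0.99, -0.0, -0.138], [0.0, -1.0, 0.0]]
ft_force: [-0.9, -4.8, -4.1]
grip_width: 0.0112
```

```bash
python3 -c "
from rig import env
s=env.observe();print(s['position'],s['ft_force'],s['wrist_torque'])"
```

```text
[0.57214435 0.1117764  0.12839089] [-0.8587674  -4.84002547 -4.08634747] [-0.92081722  0.16435525  0.04997154]
```

>>> {"api": "carry_out", "payload": {
  "targets": [
    [[1,0.1,0.5,0,0,0,0],[1,0.1,0.5,0,0,0,0]]
  ]
}}

```text
time_s: 13.72
position: [0.5722, 0.1122, 0.1283]
tool_rot: [[-0.138, 0.0, 0.99], [-0.99, -0.0, -0.138], [0.0, -1.0, 0.0]]
ft_force: [-1.7, -4.9, -3.8]
grip_width: 0.0109
```

```bash
python3 -c "
from rig import env
s=env.observe();print(s['position'],s['ft_force'],s['wrist_torque'])"
```

```text
[0.57218308 0.11222312 0.12834736] [-1.67145966 -4.913392   -3.83447982] [-0.95462969  0.18145545  0.02880852]
```

>>> {"api": "carry_out", "payload": {
  "targets": [
    [[1,0.1,0.5,0,0,0,0],[1,0.1,0.5,0,0,0,0]]
  ]
}}

```text
time_s: 13.88
position: [0.5723, 0.1126, 0.1284]
tool_rot: [[-0.138, -0.0, 0.99], [-0.99, -0.001, -0.138], [0.001, -1.0, 0.0]]
ft_force: [-1.8, -5.4, -3.0]
grip_width: 0.011
```

```bash
python3 -c "
from rig import env
s=env.observe();print(s['position'],s['ft_force'],s['wrist_torque'])"
```

```text
[0.5722563  0.11257936 0.12835974] [-1.7971299  -5.41845333 -2.98561059] [-1.10571944  0.24535688  0.0072999 ]
```

>>> {"api": "carry_out", "payload": {
  "targets": [
    [[1,0.1,0.7,0,0,0,0],[1,0.1,0.7,0,0,0,0],[1,0.1,0.7,0,0,0,0]]
  ]
}}

```text
time_s: 14.13
position: [0.5723, 0.1131, 0.1284]
tool_rot: [[-0.139, -0.0, 0.99], [-0.99, -0.001, -0.139], [0.001, -1.0, -0.0]]
ft_force: [-1.7, -6.3, -2.9]
grip_width: 0.0112
```

```bash
python3 shot.py wrist w12; python3 - <<'E'
from h import *
g,s=pickle.load(open("w12.pkl","rb"));p=s["position"];print(p,s["ft_force"],s["wrist_torque"],s["grip_width"])
crop(g,180,90,330,280,3,"pics/w12c.png")
E
```

```text
[0.57234735 0.11312805 0.12837387] [-1.48048799 -5.91633939 -3.16890235] [-1.25251223  0.29163688  0.01012966] 0.01098199486536537
```

View pics/w12c.png

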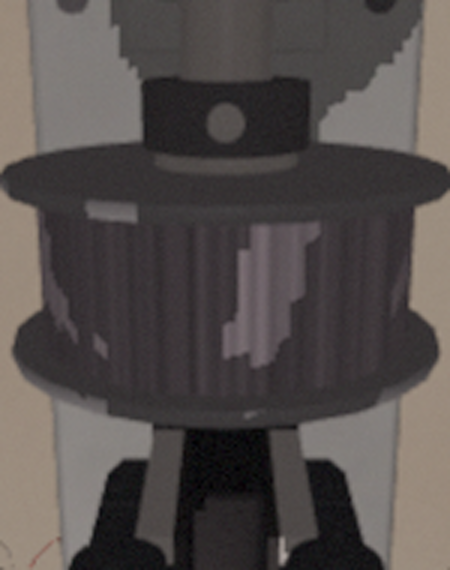

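>>> {"api": "carry_out", "payload": {
  "targets": [
    [[0.75,0,0,0,0,0,0],[0.65,0,0,0,0,0,0],[0.5,0,0,0,0,0,0],[0.5,0,0,0,0,0,0],[0.5,0,0,0,0,0,0],[0.5,0,0,0,0,0,0]]
  ]
}}

```text
time_s: 14.68
position: [0.5724, 0.1138, 0.1285]
tool_rot: [[-0.138, 0.0, 0.99], [-0.99, 0.0, -0.138], [-0.0, -1.0, 0.0]]
ft_force: [-0.5, 0.3, 0.6]
grip_width: 0.0428
```

```bash
python3 shot.py wrist w13; python3 - <<'E'
from h import *
g,s=pickle.load(open("w13.pkl","rb"));p=s["position"];print(p,s["ft_force"],s["wrist_torque"],s["grip_width"])
crop(g,140,90,370,370,2,"pics/w13c.png")
E
```

```text
[0.57241392 0.11371882 0.12841536] [-0.05745866 -0.59428567 -0.48560276] [ 0.05728855 -0.09401442 -0.04875308] 0.0426633125261445
```

View pics/w13c.png

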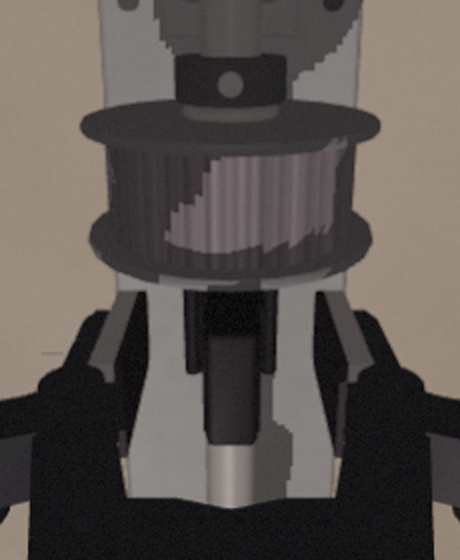

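The fingers are clear of the tab on both sides and the clip still sits on the axle. I'll rise straight up and check.

>>> {"api": "carry_out", "payload": {
  "targets": [
    [[0.5,0,0,10,0,0,0],[0.5,0,0,25,0,0,0],[0.5,0,0,50,0,0,0],[0.5,0,0,80,0,0,0],[0.5,0,0,110,0,0,0],[0.5,0,0,120,0,0,0],[0.5,0,0,120,0,0,0],[0.5,0,0,120,0,0,0],[0.5,0,0,120,0,0,0],[0.5,0,0,120,0,0,0]]
  ]
}}

```text
time_s: 15.57
position: [0.5719, 0.1135, 0.2467]
tool_rot: [[-0.139, -0.003, 0.99], [-0.99, 0.0, -0.139], [0.0, -1.0, -0.003]]
ft_force: [-0.2, -0.8, -0.2]
grip_width: 0.0424
```

```bash
python3 shot.py wrist w14; python3 shot.py side s14; python3 shot.py top t14; python3 - <<'E'
from h import *
g,s=pickle.load(open("w14.pkl","rb"));p=s["position"];print(p,s["ft_force"],s["grip_width"])
im=cv2.resize(g["img"][60:345,180:330,::-1],None,fx=2,fy=2,interpolation=cv2.INTER_CUBIC).astype(float)
a=np.clip((im-15)*1.8,0,255).astype(np.uint8)
g,s=pickle.load(open("s14.pkl","rb"))
im=cv2.resize(g["img"][140:220,225:295,::-1],None,fx=7.1,fy=7.1,interpolation=cv2.INTER_CUBIC).astype(float)
b=np.clip((im-15)*1.6,0,255).astype(np.uint8)[:568]
cv2.imwrite("pics/c14.png",np.hstack([a[:568],b]))
E
```

```text
[0.57198336 0.11356217 0.24689333] [ 0.32289362 -0.20218585 -0.91075526] 0.04267851731327546
```

View pics/c14.png

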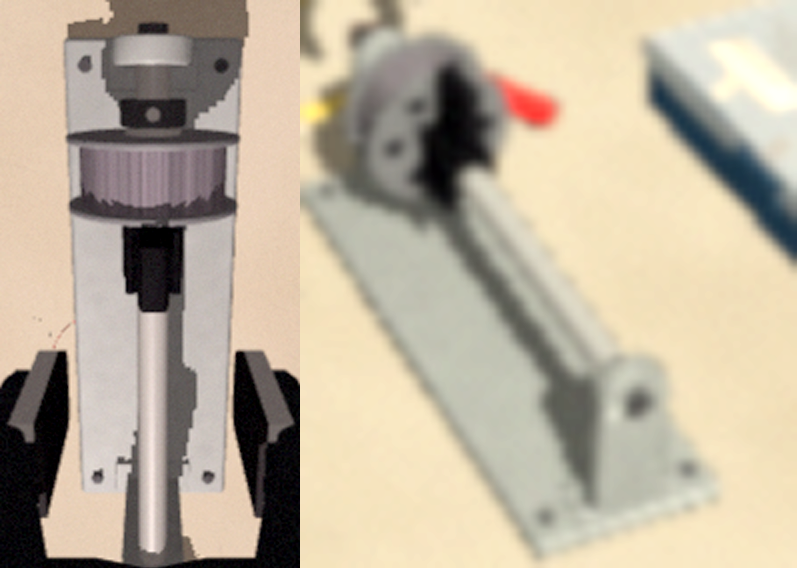

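View pics/t14.png

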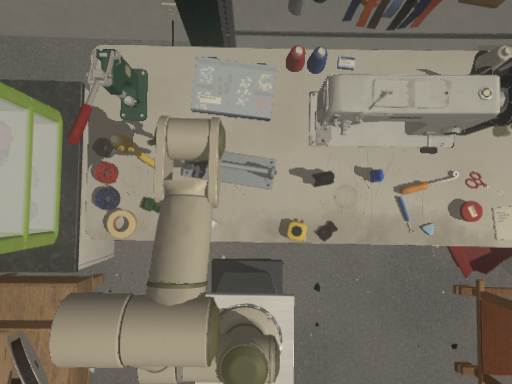

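The wrist view (left) shows the reel near rim at about row 165 and the clip end at about row 174, with a grey strip between them. It could just be perspective, since the camera is on the reel's far side, so I'll measure it.

```bash
python3 - <<'E'
from h import *
from rig import env
print(env.observe()["position"])
g,s=pickle.load(open("w14.pkl","rb"))
im=cv2.resize(g["img"][120:225,205:305,::-1],None,fx=5.5,fy=5.5,interpolation=cv2.INTER_CUBIC).astype(float)
cv2.imwrite("pics/w14z.png",np.clip((im-10)*1.8,0,255).astype(np.uint8))
E
python3 shot.py wrist w15
```

```text
[0.57218352 0.11356647 0.24740945]
```

View pics/w14z.png

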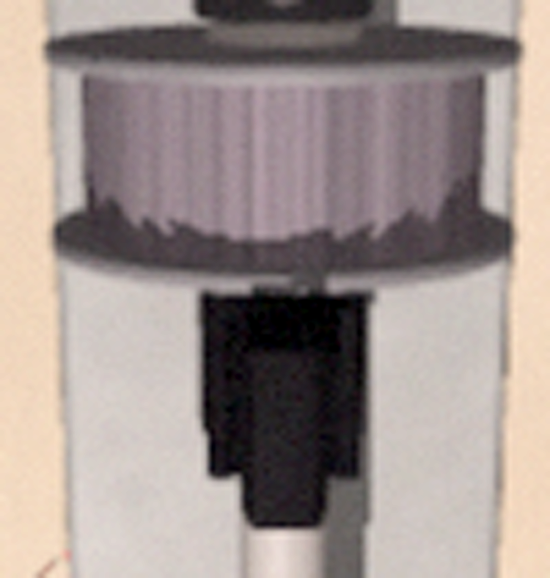

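```bash
python3 - <<'E'
from h import *
for tag in("w14","w15"):
    g,s=pickle.load(open(tag+".pkl","rb"));
    if tag=="w15": crop(g,205,120,305,225,5.5,"pics/w15z.png")
g,s=pickle.load(open("w14.pkl","rb"));p=s["position"];R=s["tool_rot"];d=-R[:,0];n=R[:,2]
c=lambda x,y:((x+.5)/5.5+204.5,(y+.5)/5.5+119.5)
for nm,pt,z in(("tab -y end",(285,525),.134),("shoulder L",(212,475),.0975),("shoulder R",(357,475),.0975),("lip L +y",(203,295),.0675),("lip R +y",(370,295),.0675),("rim top near",(290,286),.125),("rim L",(57,240),.085),("rim R",(512,235),.085),("far rim L",(47,48),.085),("far rim R",(520,48),.085),("washer front L",(208,35),.085)):
    P=onz(g,*c(*pt),z);print(nm,P.round(4),"x",(n@(P-p)*1e3).round(1),"y",(d@(P-p)*1e3).round(1))
E
```

```text
tab -y end [0.5704 0.0974 0.134 ] x 1.0 y -16.1
shoulder L [0.5573 0.094  0.0975] x -11.4 y -21.3
shoulder R [0.582  0.0906 0.0975] x 13.5 y -21.3
lip L +y [0.5581 0.1187 0.0675] x -14.0 y 3.3
lip R +y [0.5887 0.1145 0.0675] x 16.9 y 3.3
rim top near [0.5759 0.1317 0.125 ] x 1.7 y 18.6
rim L [0.536  0.1359 0.085 ] x -38.3 y 17.2
rim R [0.6139 0.126  0.085 ] x 40.2 y 18.2
far rim L [0.5401 0.1683 0.085 ] x -38.7 y 49.8
far rim R [0.6183 0.1574 0.085 ] x 40.3 y 49.9
washer front L [0.5671 0.1667 0.085 ] x -11.8 y 52.0
```

View pics/w15z.png

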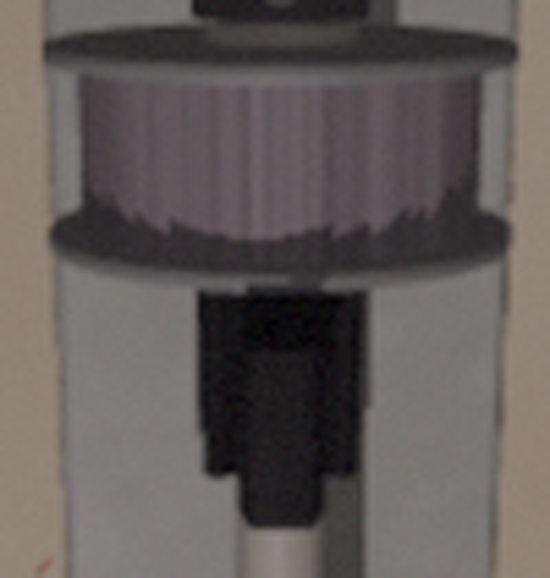

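```bash
python3 - <<'E'
from h import *
g,s=pickle.load(open("w15.pkl","rb"))
for u in (236,240,244,248,252,256,260,264,268,272,276): print(u,g["img"][164:182,u].astype(int).sum(1)//3)
im=cv2.resize(g["img"][160:190,225:285,::-1],None,fx=12,fy=12,interpolation=cv2.INTER_NEAREST).astype(float)
cv2.imwrite("pics/w15n.png",np.clip((im-10)*2,0,255).astype(np.uint8))
E
```

```text
236 [ 52  47  51  44  53  77  92 101 114 120 120 117 119 120 119 120 119 119]
240 [50 50 51 46 46 70 89 98 98 93 97 96 95 93 97 98 99 97]
244 [45 48 47 47 48 58 82 96 85 51 22 25 24 27 24 25 26 24]
248 [50 51 51 50 49 60 83 98 98 66 21 21 17 23 24 22 14 21]
252 [55 55 57 54 50 56 81 77 48 27  4 17 13 12  9 13 14  9]
256 [53 51 54 53 49 53 80 76 46 29  3 10 11 10 14 11 10 11]
260 [50 51 48 50 49 52 54 55 45 26  6 16 13 13  7  6 11 11]
264 [45 44 46 47 46 55 67 88 78 36  8 13 12 14  4 10 14  9]
268 [45 47 46 46 47 57 80 93 80 50 26 26 23 24 25 26 25 23]
272 [ 54  53  53  47  48  71  84  91  94  95  94  95  95  99  97  97 100  97]
276 [ 50  52  50  46  53  70  84  97 112 119 119 117 119 120 122 121 121 122]
```

View pics/w15n.png

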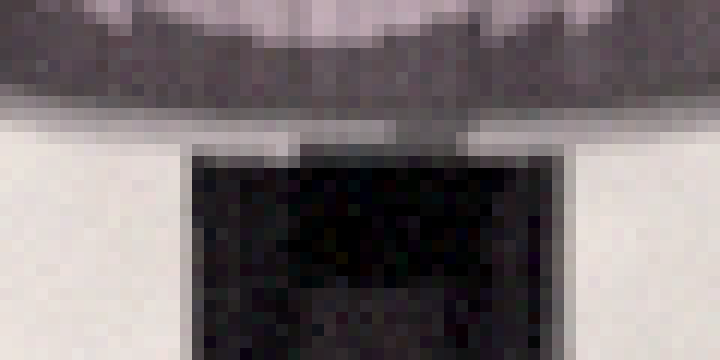

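The strip between rim and clip is the lit flange edge. The clip's near end (-21.3 mm, so its far end is at +18.7 mm) reaches the reel face at +17 to +18.6 mm. That means they touch and nothing has moved since release. I'm handing the job in.

```bash
python3 -c "
from rig import env
s=env.observe();print(s['time_s'],s['ft_force'],abs(s['qvel']).max());print(env.close_job())"
```

```text
15.7667 [0.5214897  0.51543628 0.22060983] 0.34468007994912303
the job is handed in; nothing more can be done
None
```

I clipped the small black clip onto the axle, slid it against the reel, and pushed the reel onto its spring washer. I then let go, rose clear and handed the job in at about 15.8 s. No verdict was reported.

- **Pressing on:** I gripped the clip by its tab and pressed it straight down in the free stretch. The upward force read about 10 N, then turned to a slight downward pull as the clip snapped home. The bore ended within about 1 mm of axle height.
- **Pushing the reel:** The sliding force stayed flat at about 3.7 N over the last 7 mm before the washer. It then rose steadily over about 1.5 mm, to roughly 3 N more by the wrist moment and about 2.5 N by the direct force. I stopped there.
- **After release:** The clip stayed upright on the axle with its end at the reel face (+18.7 mm against +17 to +18.6 mm), which is contact within camera accuracy. In the last top view the bystanders in sight looked unmoved; I did not measure them, and the arm hid part of the table.
- **Not settled:**
  - A thin strip between reel and clip in the last wrist view looked like a gap at first; on the pixel values I took it for the lit edge of the reel's flange.
  - I could not measure the remaining force between clip and reel after letting go. I infer it from the rise during the push and the clip's 2–5 N grip.
  - The rise was about 1.3 N/mm, less than the stated 2 N/mm, so the true washer load is uncertain by about 1 N.

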